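# Screwdrivers into the trays of their own colour

### The arm

A 6-joint arm with a two-finger parallel gripper is mounted at the origin on a cart in front of the work surface, level with it; the furniture and walls round the work are solid. World frame = base frame: x ahead of the robot, y to its left, z up, the work surface at z = 0. Lengths are in m, angles in rad, forces in N, time in s.
With the tool pointing down it reaches from about 0.3 to 0.775 m from the base axis. Payload 14.6 kg.
Tool frame: the origin (TCP) lies between the finger pads; the fingertips stand 25 mm ahead of it and the grasp point (between the pads) lies 6 mm ahead of it (manip.tcp_to_tips is the distance from the TCP to the fingertips, in m); z points along the fingers, y is the line along which they close (so a half turn about z gives the same grasp; the last joint's range is limited). The gripper opens to 85 mm and grips with 20 to 120 N. Pads are 22 mm wide; open, the fingers measure 114 mm over their backs; the gripper's body (76 mm by 85 mm) begins 54 mm behind the grasp point. The pads swing forward as they close: fully open they stand 13 mm farther back than shut.
Start: joints at [-1.356, 0.3, 1.521, -0, 1.321, -0.067], TCP at [0.153, -0.528, 0.256] pointing down, gripper open.
Joint ranges: [-3.03, 3.03], [-0.79, 2.21], [0.23, 2.52], [-1.04, 4.18], [0, 3.07], [-2.55, 2.55]. Speed limits (rad/s): [2.22, 2.22, 2.57, 3.14, 3.14, 3.14].

### API

Orientations are given as a rotation vector (axis times angle).
In Python, from bench import manip gives the robot as it stands. The module is installed in compiled form; this text tells all that it offers.
- The arm moves only by the tool carry_out, never from a script. Its argument "series" is one flat list of numbers, 6 for each row, row after row: the shift along the tool's x, y, z in a scale on which 1.0 is 100 cm, then the turn, a rotation vector about the tool's x, y, z in a scale on which 1.0 is 90 degrees. A call has 1 to 10 rows; each row is the pose to reach, as a shift and turn from the pose commanded when the call began, along the tool's axes at that moment; what a row does not reach only later rows make up. A row lasts 1/10 s, in which the tool goes at most 50 mm and 8.59 degrees, less where a joint would pass 70% of its speed; a pose out of reach is approached as far as the arm can. No shift or turn number may pass 1 either way. A call with a gripper value outside its range is refused whole. "fingers" is the opening, from 0 (shut) to 1 (fully open), set as the call begins (left out, the last holds). The fingers move at their own pace and stop on an object; "grip_force" is the grip in N (left out, the last holds). Time passes only in rows, so rows that repeat a pose let the fingers close. It gives the time, the measured TCP pose, the force, the opening and the grip force at its end, in the units of the state.
- manip.sense(): the state, without advancing time (a new reading comes with each control period).
- manip.snapshot(name): name is "scene" or "side" or "wrist"; returns a dict with "image" (420x560x3 uint8, red, green, blue), "fx", "fy", "cx", "cy" (pixels), "xyz" and "rotation" of the camera in the world; the wrist camera has in their place "tool_from_camera" (4x4, takes a point from camera to tool coordinates, whose origin is the TCP and whose axes are the flange's). Camera axes: x right, y up, looking along -z (the intrinsics and any distortion apply to the point x, -y, -z); pixel columns grow to the right and rows downward; lengths in m; the calibration is good to about 2 mm. A picture is of the moment at which its call begins: read the wrist's pose just before it. There is no depth.
- manip.job_done(): hands the job in; it is judged then, once.
The state is a dict: "clock": time; "qpos": joint angles; "dq": joint speeds; "tau": joint torques, N m; "position": TCP position; "tcp_rot": TCP orientation; "contact_force": force on the tool from outside, world axes, zero at the start; "moment": the same for the moment, N m; "gripper_width": finger opening in m; "grip_force": force on a finger pad.
Only numpy, scipy, OpenCV 4.12 (cv2) and the standard library are available. Lean on these libraries where they do the work, as an engineer would, in place of code of your own. Each camera call takes 0.05 s, during which the arm holds its last target. There are 200 camera calls.

### The job

Put the three screwdrivers away: lay each one flat in the tray of its own handle's colour, lengthwise along the middle of the tray and centred in it (within about a centimetre; either end may point either way). Leave the chisel, the tape measure and the wrench where they lie.

Things in the scene. Friction and masses are not known exactly. Their poses are not given: they have to be found in the camera images.
- driver_red: screwdriver with red handle and thin steel shaft, 198 mm long overall, lying loose. Origin: underside, middle of its length; x along the tool, tip at +x, z up. The handle (28 to 30 mm thick, axis about 15 mm up, 102 mm long at most) is the -x half, the 7 mm shaft the +x half. Balances some 30 to 40 mm from the origin on the handle side: grip there, across
- driver_green: screwdriver with green handle and thin steel shaft, 157 mm long overall, lying loose. Origin: underside, middle of its length; x along the tool, tip at +x, z up. The handle (24 to 26 mm thick, axis about 15 mm up, 88 mm long at most) is the -x half, the 7 mm shaft the +x half. Balances some 30 to 40 mm from the origin on the handle side: grip there, across
- driver_blue: screwdriver with blue handle and thin steel shaft, 200 mm long overall, lying loose. Origin: underside, middle of its length; x along the tool, tip at +x, z up. The handle (28 to 30 mm thick, axis about 15 mm up, 101 mm long at most) is the -x half, the 7 mm shaft the +x half. Balances some 30 to 40 mm from the origin on the handle side: grip there, across
- tray_red: shallow open red plastic tool tray with a grey liner, fixed to the bench, 240 x 106 mm outside, 232 x 98 mm inside. Origin: underside, centre; x along its length, z up. Floor 3 mm thick, rim 13 mm above the bench
- tray_green: shallow open green plastic tool tray with a grey liner, fixed to the bench, 240 x 106 mm outside, 232 x 98 mm inside. Origin: underside, centre; x along its length, z up. Floor 3 mm thick, rim 13 mm above the bench
- tray_blue: shallow open blue plastic tool tray with a grey liner, fixed to the bench, 240 x 106 mm outside, 232 x 98 mm inside. Origin: underside, centre; x along its length, z up. Floor 3 mm thick, rim 13 mm above the bench
- chisel: bench chisel with wooden handle, 236 x 35 x 30 mm, its length along its y axis, lying loose among the screwdrivers; not a screwdriver, leave it. Origin: underside, centre
- tape_measure: yellow tape measure, 71 x 82 x 32 mm, loose behind the work; leave it. Origin: underside, centre
- wrench_17: steel combination wrench, 62 x 201 x 8 mm, length along its y axis, loose behind the work; leave it. Origin: underside, centre

How it is judged:
At the end, for the whole second after the job is handed in: Each screwdriver lies flat (within 0.1 rad of level) and at rest in the tray of its colour, its middle within 15 mm of the tray's centre both along and across, its length within 0.2 rad of the tray's length, either way round (x of driver_red in the frame of tray_red between -0.015 and 0.015 m and y of driver_red in the frame of tray_red between -0.015 and 0.015 m and angle between the x axis of driver_red and the x axis of tray_red, either way round below 0.2 rad and z of driver_red in the frame of tray_red below 0.035 m and angle between driver_red's own x axis and vertical between 1.471 and 1.671 rad and linear speed of each of driver_red, driver_green, driver_blue below 0.01 m/s and angular speed of each of driver_red, driver_green, driver_blue below 0.1 rad/s and x of driver_green in the frame of tray_green between -0.015 and 0.015 m and y of driver_green in the frame of tray_green between -0.015 and 0.015 m and angle between the x axis of driver_green and the x axis of tray_green, either way round below 0.2 rad and z of driver_green in the frame of tray_green below 0.035 m and angle between driver_green's own x axis and vertical between 1.471 and 1.671 rad and x of driver_blue in the frame of tray_blue between -0.015 and 0.015 m and y of driver_blue in the frame of tray_blue between -0.015 and 0.015 m and angle between the x axis of driver_blue and the x axis of tray_blue, either way round below 0.2 rad and z of driver_blue in the frame of tray_blue below 0.035 m and angle between driver_blue's own x axis and vertical between 1.471 and 1.671 rad); the robot touches nothing.
It fails at once if the chisel is pushed or moved by more than 15 mm (distance of chisel from where it was at the start of the episode above 0.015 m).
It fails at once if the tape measure is pushed or moved by more than 15 mm (distance of tape_measure from where it was at the start of the episode above 0.015 m).
It fails at once if the wrench is pushed or moved by more than 15 mm (distance of wrench_17 from where it was at the start of the episode above 0.015 m).
It also fails if it takes over 88 s, if anything falls off the work surface, if the arm or the gripper's body presses on something with over 40 N, if the wrist force passes 120 N, or if a joint passes its speed limit or range.

## Working session

There is one attempt and no reset: what is moved stays moved. The work goes in short steps, Python scripts to look and compute and a tool call to move; the robot and the scene stay as the last step left them, time stands still between calls to the robot, and variables do not carry over. Pictures are saved under pics/ and viewed, at most 14 in all, crops included, and the job is handed in when it is done.

Besides the shell and the picture viewer there is one more tool, called after "Call:" as name(argument=value, ...), one argument or row to a line, values as JSON. carry_out: Moves the arm, as the interface text tells. Its arguments: {"type":"object","properties":{"series":{"type":"array"},"fingers":{"type":"number"},"grip_force":{"type":"number"}},"required":["series"]}

```bash
mkdir -p pics
python3 - <<'E'
from bench import manip
import cv2,numpy as np
s=manip.sense(); print(s['clock'],s['position'],s['tcp_rot'],s['gripper_width'])
for n in ['scene','side']:
    c=manip.snapshot(n); cv2.imwrite(f'pics/{n}0.png',c['image'][:,:,::-1])
    print({k:np.round(v,4).tolist() for k,v in c.items() if k!='image'})
c=manip.snapshot('wrist');print(np.round(c['tool_from_camera'],4), c['fx'],c.keys());cv2.imwrite(f'pics/wrist0.png',c['image'][:,:,::-1])
E
```

```text
0.0 [ 0.15290871 -0.52809307  0.25570788] [-3.10926987e+00 -4.41063627e-01  1.04336322e-04] 0.08551017310025467
{'fx': 486.794, 'fy': 486.794, 'cx': 281.5796, 'cy': 195.0779, 'xyz': [0.0076, 0.7592, 0.9675], 'rotation': [0.341, -0.9669, -2.3011]}
{'fx': 427.986, 'fy': 427.986, 'cx': 272.2637, 'cy': 207.9603, 'xyz': [-0.1437, 1.0984, 0.6394], 'rotation': [0.454, -1.4053, -2.2032]}
[[ 2.000e-04  9.578e-01  2.873e-01  7.310e-02]
 [ 1.000e+00 -3.000e-04  5.000e-04 -8.000e-04]
 [ 6.000e-04  2.873e-01 -9.578e-01 -1.185e-01]
 [ 0.000e+00  0.000e+00  0.000e+00  1.000e+00]] 349.4500823334031 dict_keys(['image', 'fx', 'fy', 'cx', 'cy', 'tool_from_camera'])
```

View pics/scene0.png

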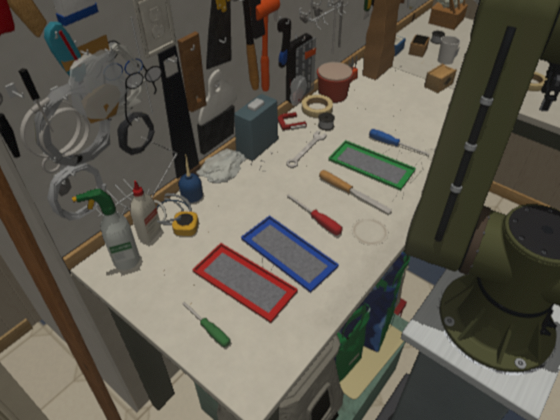

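View pics/side0.png

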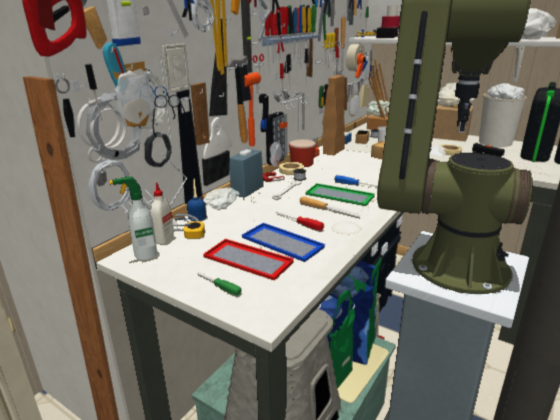

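The scene picture shows the green driver at (206,325), the red one at (316,214) and the blue one at (400,142). The trays are red at (245,280), blue at (290,252) and green at (371,165), and the chisel is at (355,190). The side view agrees with this layout.

```bash
cat > h.py <<'E'
from bench import manip
import cv2,numpy as np
from scipy.spatial.transform import Rotation as R
def cam(n):
    s=manip.sense(); c=manip.snapshot(n)
    if n=='wrist':
        T=np.eye(4);T[:3,:3]=R.from_rotvec(s['tcp_rot']).as_matrix();T[:3,3]=s['position']
        M=T@c['tool_from_camera']; c['o'],c['R']=M[:3,3],M[:3,:3]
    else: c['o'],c['R']=np.array(c['xyz']),R.from_rotvec(c['rotation']).as_matrix()
    return c
def ray(c,px,z):
    px=np.asarray(px,float).reshape(-1,2)
    d=np.c_[(px[:,0]-c['cx'])/c['fx'],-(px[:,1]-c['cy'])/c['fy'],-np.ones(len(px))]@c['R'].T
    return c['o'][:2]+d[:,:2]*((z-c['o'][2])/d[:,2])[:,None]
HUE={'red':[(0,7),(173,180)],'green':[(50,80)],'blue':[(100,125)]}
def blobs(c,col,smin=120,vmin=50,amin=60):
    h=cv2.cvtColor(c['image'],cv2.COLOR_RGB2HSV)
    m=sum(cv2.inRange(h,(a,smin,vmin),(b,255,255)) for a,b in HUE[col])
    cs=cv2.findContours(m,cv2.RETR_EXTERNAL,cv2.CHAIN_APPROX_NONE)[0]
    return [k for k in cs if cv2.contourArea(k)>amin]
def rect(P):
    (x,y),(w,h),a=cv2.minAreaRect((P*1000).astype(np.float32))
    if w<h: w,h,a=h,w,a+90
    return np.round([x,y,w,h,(a+90)%180-90],1)
E
python3 - <<'E'
from h import *
for n in ['scene','side']:
    c=cam(n)
    for col in HUE:
        for k in blobs(c,col):
            m=k.reshape(-1,2); p0=ray(c,m,.015)
            if not(( abs(p0[:,1])<.75).all() and (p0[:,0]>.1).all() and (p0[:,0]<.9).all()): continue
            print(n,col,cv2.contourArea(k),m.mean(0).astype(int),'z13',rect(ray(c,m,.013)))
E
```

```text
scene red 77.5 [399 306] z13 [182.8 114.4  41.8  14.5 -84.1]
scene red 3658.5 [245 281] z13 [508.8 280.3 240.2 107.7   2.7]
scene red 283.5 [326 221] z13 [464.    4.3 102.2  34.2  -9. ]
scene red 122.0 [289 120] z13 [ 825.3 -294.4   81.5   80.3  -25.3]
scene green 78.0 [355 343] z13 [210.9 256.   48.1  12.6  85.9]
scene green 111.5 [359 324] z13 [227.9 210.8  74.7  15.2 -89.5]
scene green 1676.5 [372 164] z13 [ 493.8 -273.8  235.1  105.3    4.8]
scene blue 125.5 [375 337] z13 [186.8 213.6  61.8  19.  -67. ]
scene blue 3024.0 [289 252] z13 [480.6 145.1 238.9 105.4  -4.8]
scene blue 229.0 [188 182] z13 [860.1 125.3  73.2  57.2 -44.3]
scene blue 158.5 [383 136] z13 [ 530.5 -411.4   96.2   36.6    2.7]
side red 1786.0 [248 258] z13 [506.7 283.9 246.  119.5   3. ]
side red 182.0 [309 222] z13 [465.4   2.8 110.4  55.4  -5. ]
side green 169.0 [227 286] z13 [465.6 424.3  86.7  27.9  -4.7]
side green 73.5 [358 284] z13 [189.2 237.2  52.3  27.5 -59.2]
side green 686.0 [339 193] z13 [ 492.4 -268.4  239.7  116.8    5.4]
side blue 125.5 [341 312] z13 [179.  362.8  98.4  22.9 -71.8]
side blue 200.5 [330 305] z13 [215.5 354.4  96.2  34.8 -71.5]
side blue 91.0 [347 283] z13 [216.  253.1  60.7  29.9 -64.2]
side blue 1409.0 [282 241] z13 [477.9 151.3 244.1 114.8  -5. ]
side blue 105.5 [346 179] z13 [ 531.9 -415.4  107.1   68.7    5.5]
```

View pics/wrist0.png

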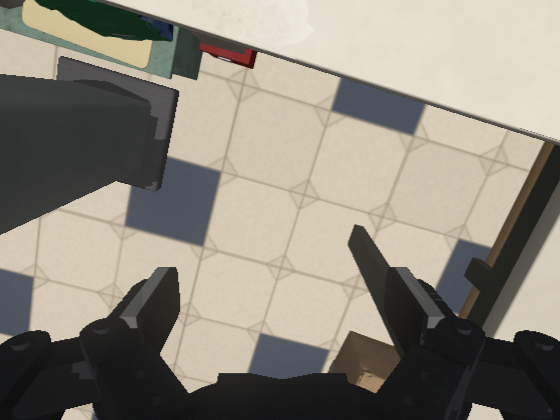

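```bash
cat >> h.py <<'E'
def to(x,y,z,yaw):
    "shift (cm) and turn (deg) in tool axes from the present pose to a tool-down pose; x,y,z in mm, yaw of tool x in deg"
    s=manip.sense(); A=R.from_rotvec(s['tcp_rot'])
    B=R.from_euler('z',yaw,degrees=True)*R.from_euler('x',180,degrees=True)
    print('t',round(s['clock'],2),'pos',np.round(s['position']*1000,1),'F',np.round(s['contact_force'],1),'w',round(s['gripper_width']*1000,1))
    print('shift',np.round(A.inv().apply(np.array([x,y,z])/1000-s['position'])*100,2),'turn',np.round((A.inv()*B).as_rotvec(degrees=True),2))
E
python3 -c "
from h import *
to(460,-410,250,3)"
```

```text
t 0.25 pos [ 152.9 -528.2  256. ] F [-0.5  0.6  0. ] w 85.3
shift [32.78 -2.82  0.61] turn [-0.03  0.   13.14]
```

Units first: shifts go in shares of 100 cm and turns go in shares of 90 degrees. So 32.8 cm / 100 = 0.328, -2.8 cm / 100 = -0.028, 13.1 degrees / 90 = 0.1456.

Call:
carry_out(
  series=[0.328,-0.028,0.006,0,0,0.1456,0.328,-0.028,0.006,0,0,0.1456,0.328,-0.028,0.006,0,0,0.1456,0.328,-0.028,0.006,0,0,0.1456,0.328,-0.028,0.006,0,0,0.1456,0.328,-0.028,0.006,0,0,0.1456,0.328,-0.028,0.006,0,0,0.1456,0.328,-0.028,0.006,0,0,0.1456,0.328,-0.028,0.006,0,0,0.1456,0.328,-0.028,0.006,0,0,0.1456],
  fingers=1,
)

```text
clock: 1.25
position: [0.4594, -0.4107, 0.2502]
tcp_rot: [-3.14, -0.082, 0.0]
contact_force: [-0.3, -0.6, -0.1]
gripper_width: 0.0852
grip_force: 0.0
```

```bash
cat >> h.py <<'E'
def look(name=None):
    c=cam('wrist')
    if name: cv2.imwrite(f'pics/{name}.png',c['image'][:,:,::-1])
    for col in HUE:
        for k in blobs(c,col,amin=400):
            m=k.reshape(-1,2); r=rect(ray(c,m,.013)); e='EDGE' if (m.min()<2 or m[:,0].max()>557 or m[:,1].max()>417) else ''
            if r[3]<140: print(col,'px',m.min(0),m.max(0),'xywha at z13',r,e)
E
python3 -c "
from h import *
look('w1'); to(530,-410,150,3)"
```

```text
green px [79  0] [211 245] xywha at z13 [ 495.9 -280.8  239.   106.7    4.6] EDGE
blue px [268  51] [298 159] xywha at z13 [ 528.  -408.2  101.8   27.2    6.4] 
t 1.3 pos [ 459.3 -410.8  250.4] F [-0.4 -0.2  0.9] w 85.0
shift [ 7.07  0.28 10.04] turn [ 0.    0.   -0.03]
```

View pics/w1.png

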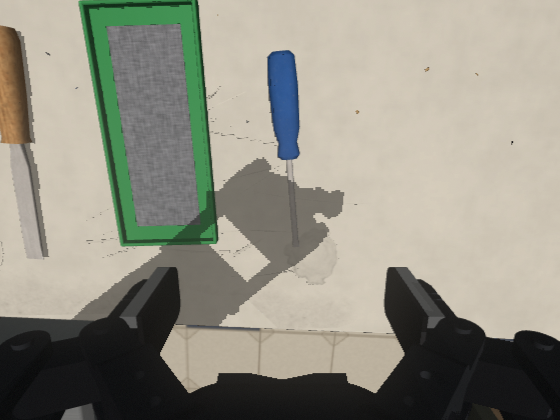

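The wrist view shows the blue handle at (283,105), its shaft running down to the tip at (295,245), and the green tray on the left. The 102 mm handle length and 6.4° angle match the given sizes. The origin comes to about (479,-414), so I grip at (513,-410).

```bash
python3 -c "
from h import *
print(manip.tcp_to_tips); to(513,-410,80,6.4); to(513,-410,29,6.4)"
```

```text
0.025
t 1.3 pos [ 459.3 -410.8  250.4] F [-0.4 -0.2  0.9] w 85.0
shift [ 5.37  0.2  17.04] turn [ 0.    0.   -3.43]
t 1.3 pos [ 459.3 -410.8  250.4] F [-0.4 -0.2  0.9] w 85.0
shift [ 5.37  0.19 22.14] turn [ 0.    0.   -3.43]
```

To row units: 22.1 cm / 100 = 0.221, 21.5 cm / 100 = 0.215, -3.4 degrees / 90 = -0.0378.

Call:
carry_out(
  series=[0.054,0.002,0.1,0,0,-0.0378,0.054,0.002,0.1,0,0,-0.0378,0.054,0.002,0.14,0,0,-0.0378,0.054,0.002,0.18,0,0,-0.0378,0.054,0.002,0.2,0,0,-0.0378,0.054,0.002,0.215,0,0,-0.0378,0.054,0.002,0.221,0,0,-0.0378,0.054,0.002,0.221,0,0,-0.0378],
)

```text
clock: 2.1
position: [0.514, -0.4098, 0.0296]
tcp_rot: [3.136, 0.176, 0.0]
contact_force: [-0.3, -0.9, 0.3]
gripper_width: 0.0856
grip_force: 0.0
```

Call:
carry_out(
  series=[0,0,0,0,0,0,0,0,0,0,0,0,0,0,0,0,0,0,0,0,0,0,0,0,0,0,0,0,0,0,0,0,0,0,0,0],
  fingers=0,
  grip_force=50,
)

```text
clock: 2.7
position: [0.5145, -0.4096, 0.03]
tcp_rot: [3.136, 0.177, 0.001]
contact_force: [-1.1, 0.2, 5.9]
gripper_width: 0.0249
grip_force: 49.3
```

Call:
carry_out(
  series=[0,0,-0.02,0,0,0,0,0,-0.05,0,0,0,0,0,-0.09,0,0,0,0,0,-0.13,0,0,0,0,0,-0.16,0,0,0,0,0,-0.17,0,0,0,0,0,-0.17,0,0,0],
)

```text
clock: 3.4
position: [0.5144, -0.4094, 0.1999]
tcp_rot: [3.136, 0.177, 0.002]
contact_force: [0.7, 0.5, -0.5]
gripper_width: 0.025
grip_force: 49.5
```

```bash
python3 -c "
from h import *
look('w2'); to(480,145,200,-4.8)"
```

```text
green px [114 240] [200 309] xywha at z13 [ 414.6 -296.    86.2   74.6  -85. ] 
green px [60 46] [196 300] xywha at z13 [ 499.7 -280.7  231.3  107.     4.6] 
blue px [244 127] [315 361] xywha at z13 [ 448.  -415.5  240.6   64.5    8. ] 
t 3.45 pos [ 514.  -409.1  198.1] F [-0.3  0.7 -2.2] w 24.8
shift [  2.84 -55.44  -0.14] turn [-0.05  0.05 11.25]
```

View pics/w2.png

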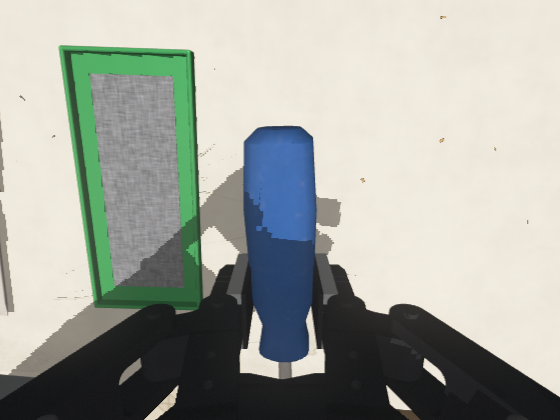

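The blue handle is held straight in the fingers, spanning rows 127 to 361, and the green tray is fully in view. Next I get the hold offset from the handle's end, then move over to the blue tray.

```bash
cat >> h.py <<'E'
def held(col,drop=.014):
    "handle extent of the held driver along and across the tool, mm, from the silhouette at the axis height"
    c=cam('wrist'); s=manip.sense(); k=max((k for k in blobs(c,col) if abs(k[:,0,0].mean()-280)<30),key=cv2.contourArea)
    m=k.reshape(-1,2).astype(float); P=ray(c,m,s['position'][2]-drop)
    L=R.from_rotvec(s['tcp_rot']).inv().apply(np.c_[P-s['position'][:2],0*P[:,0]])*1000
    print('held',col,'x',L[:,0].min().round(1),L[:,0].max().round(1),'y at far end',L[L[:,0]>L[:,0].max()-30,1].mean().round(1),'z',s['position'][2])
E
python3 -c "
from h import *
held('blue')"
```

```text
held blue x -40.6 64.4 y at far end -1.7 z 0.19716236859105865
```

To row units: -50 cm / 100 = -0.5, 1.7 cm / 100 = 0.017, 11.3 degrees / 90 = 0.1256.

Call:
carry_out(
  series=[0.003,-0.05,0,0,0,0.0122,0.006,-0.1,0,0,0,0.0256,0.008,-0.15,0,0,0,0.0378,0.011,-0.2,0,0,0,0.05,0.014,-0.25,0,0,0,0.0622,0.017,-0.3,0,0,0,0.0756,0.02,-0.35,0,0,0,0.0878,0.023,-0.4,0,0,0,0.1,0.025,-0.45,0,0,0,0.1122,0.028,-0.5,0,0,0,0.1256],
)

```text
clock: 4.5
position: [0.4848, 0.0917, 0.1975]
tcp_rot: [3.138, -0.135, -0.004]
contact_force: [1.2, 0.1, -1.2]
gripper_width: 0.0249
grip_force: 49.6
```

```bash
python3 -c "
from h import *
look();held('blue');to(480,145,200,-4.8)"
```

```text
red px [358 150] [390 259] xywha at z13 [459.6  11.6 102.9  23.1  -6. ] 
red px [ 0 20] [153 301] xywha at z13 [510.5 280.5 239.7 103.3   2.4] EDGE
blue px [153  51] [315 361] xywha at z13 [450.8 131.6 298.3 133.   -4.7] Traceback (most recent call last):
  File "<string>", line 3, in <module>
    look();held('blue');to(480,145,200,-4.8)
           ~~~~^^^^^^^^
  File "h.py", line 40, in held
    c=cam('wrist'); s=manip.sense(); k=max((k for k in blobs(c,col) if abs(k[:,0,0].mean()-280)<30),key=cv2.contourArea)
                                       ~~~^^^^^^^^^^^^^^^^^^^^^^^^^^^^^^^^^^^^^^^^^^^^^^^^^^^^^^^^^^^^^^^^^^^^^^^^^^^^^^
ValueError: max() iterable argument is empty
```

```bash
python3 -c "
from h import *
look('w3')"
```

```text
red px [364 148] [404 258] xywha at z13 [460.5   5.7 103.6  30.   -5.4] 
red px [ 0 17] [164 300] xywha at z13 [510.5 276.3 239.7 109.5   2.5] EDGE
blue px [159  49] [315 361] xywha at z13 [451.  132.3 299.5 129.2  -4.7]
```

View pics/w3.png

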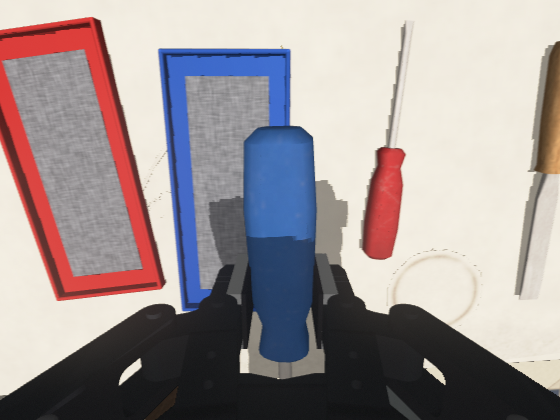

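The picture shows the blue tray's corners at about (160,50), (290,50) and (183,310), and the red driver's handle at (385,205) with its tip at (408,22).

```bash
python3 -c "
from h import *
c=cam('wrist');P=ray(c,[[159.5,49.5],[290.5,49.5],[183,311]],.013)*1000
print(P.round(1),np.linalg.norm(P[0]-P[1]),np.linalg.norm(P[0]-P[2]),'centre',(P[1]+P[2])/2, np.degrees(np.arctan2(*(P[0]-P[2])[::-1])))
ctr=(P[1]+P[2])/2; a=np.radians(-4.8)
print(ctr+37*np.array([np.cos(a),np.sin(a)]))
g=ctr+37*np.array([np.cos(a),np.sin(a)])
to(*g,100,-4.8);to(*g,33,-4.8)"
```

```text
[[605.2 181. ]
 [596.9  77.1]
 [367.  201.1]] 104.30096078296333 239.0479026818501 centre [481.95468195 139.09134076] -4.8157101107137725
[518.82491774 135.99526056]
t 4.7 pos [485.3  90.7 197.7] F [-0.2 -0.1 -1.1] w 24.6
shift [ 3.   -4.8   9.76] turn [0.04 0.16 0.09]
t 4.7 pos [485.3  90.7 197.7] F [-0.2 -0.1 -1.1] w 24.6
shift [ 3.02 -4.8  16.46] turn [0.04 0.16 0.09]
```

To row units: 16.4 cm / 100 = 0.164, 16.2 cm / 100 = 0.162.

Call:
carry_out(
  series=[0.015,-0.025,0.02,0,0,0,0.03,-0.048,0.04,0,0,0,0.03,-0.048,0.08,0,0,0,0.03,-0.048,0.11,0,0,0,0.03,-0.048,0.135,0,0,0,0.03,-0.048,0.15,0,0,0,0.03,-0.048,0.158,0,0,0,0.03,-0.048,0.162,0,0,0,0.03,-0.048,0.164,0,0,0,0.03,-0.048,0.164,0,0,0],
)

```text
clock: 5.7
position: [0.5203, 0.1351, 0.0359]
tcp_rot: [-3.139, 0.133, -0.002]
contact_force: [0.8, -0.7, -1.2]
gripper_width: 0.0249
grip_force: 49.8
```

Call:
carry_out(
  series=[0,0,0,0,0,0,0,0,0,0,0,0,0,0,0,0,0,0,0,0,0,0,0,0,0,0,0,0,0,0],
  fingers=0.55,
)

```text
clock: 6.2
position: [0.52, 0.1352, 0.0354]
tcp_rot: [-3.139, 0.133, -0.0]
contact_force: [-0.0, 0.6, 0.4]
gripper_width: 0.047
grip_force: 0.0
```

To row units: -19 cm / 100 = -0.19, -17 cm / 100 = -0.17.

Call:
carry_out(
  series=[0,0,-0.02,0,0,0,0,0,-0.05,0,0,0,0,0,-0.09,0,0,0,0,0,-0.13,0,0,0,-0.03,0.02,-0.17,0,0,0,-0.05,0.04,-0.19,0,0,0,-0.05,0.04,-0.19,0,0,0,-0.05,0.04,-0.19,0,0,0,-0.05,0.04,-0.19,0,0,0],
  fingers=0.55,
)

```text
clock: 7.1
position: [0.4669, 0.0997, 0.2245]
tcp_rot: [3.139, -0.133, -0.002]
contact_force: [0.7, -0.5, 0.5]
gripper_width: 0.0471
grip_force: 0.0
```

```bash
python3 -c "
from h import *
look('w4');to(460,5,200,-6)"
```

```text
red px [362 124] [400 229] xywha at z13 [461.3   6.2 102.9  30.4  -5.7] 
red px [0 2] [174 272] xywha at z13 [510.4 276.9 239.5 109.4   2.5] EDGE
blue px [170  32] [292 281] xywha at z13 [482.2 142.9 237.8 105.   -4.8] 
t 7.15 pos [466.9  99.8 224.3] F [1.5 0.4 0.1] w 47.1
shift [0.12 9.51 2.43] turn [0.02 0.09 1.16]
```

View pics/w4.png

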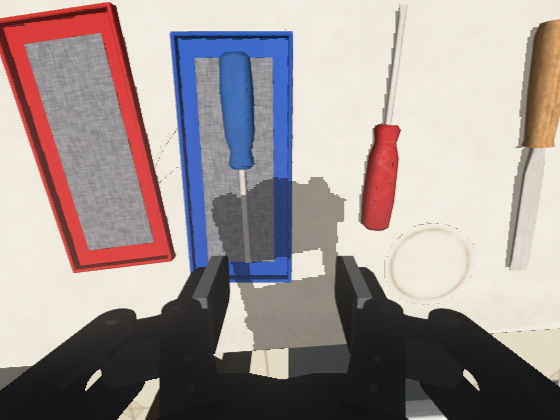

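The blue driver lies in its tray, from the handle end at (235,52) to the tip at (247,262), parallel to the sides. The red handle is at (380,178). Now I check the blue one's centring.

```bash
cat >> h.py <<'E'
def chk(corners,ends,hz=.018):
    "tray centre/angle from rim corner pixels; driver middle in tray frame from its end pixels"
    c=cam('wrist');P=ray(c,corners,.013)*1000; (x,y),(w,h),a=cv2.minAreaRect(P.astype(np.float32))
    a=np.radians(rect(P/1000)[4]); E=ray(c,ends,hz)*1000; m=E.mean(0)-[x,y]; u=np.array([np.cos(a),np.sin(a)])
    print('tray',rect(P/1000),'driver mid',E.mean(0).round(1),'len',np.linalg.norm(E[0]-E[1]).round(1),'along',(m@u).round(1),'across',(m@[-u[1],u[0]]).round(1))
E
python3 -c "
from h import *
chk([[171,32],[292,32],[291,281],[191,281]],[[235,52],[247,263]])"
```

```text
tray [482.  142.4 237.7 105.2  -4.8] driver mid [485. 137.] len 198.1 along 3.4 across -5.2
```

```bash
python3 -c "
from h import *
c=cam('wrist');P=ray(c,[[404,5],[391,124],[376,229]],.015)*1000
print(P.round(1)); d=P[0]-P[2]; L=np.linalg.norm(d);a=np.degrees(np.arctan2(d[1],d[0])); o=(P[0]+P[2])/2; g=o-35*d/L
print(L,a,o,g); to(*g,100,a); to(*g,29,a)"
```

```text
[[608.2 -13.5]
 [512.1  -3.3]
 [410.8  11. ]]
198.9199835660604 -7.0859789339939745 [509.50438911  -1.26263732] [474.77171368   3.05491493]
t 7.25 pos [466.8  99.8 224.3] F [-0.2 -0.  -0.6] w 47.0
shift [ 1.63  9.57 12.43] turn [0.02 0.1  2.25]
t 7.25 pos [466.8  99.8 224.3] F [-0.2 -0.  -0.6] w 47.0
shift [ 1.64  9.57 19.53] turn [0.02 0.1  2.25]
```

To row units: 19.5 cm / 100 = 0.195, 19 cm / 100 = 0.19, 2.2 degrees / 90 = 0.0244.

Call:
carry_out(
  series=[0.008,0.05,0.02,0,0,0.0133,0.016,0.096,0.05,0,0,0.0244,0.016,0.096,0.08,0,0,0.0244,0.016,0.096,0.12,0,0,0.0244,0.016,0.096,0.15,0,0,0.0244,0.016,0.096,0.175,0,0,0.0244,0.016,0.096,0.19,0,0,0.0244,0.016,0.096,0.195,0,0,0.0244,0.016,0.096,0.195,0,0,0.0244],
  fingers=1,
)

```text
clock: 8.15
position: [0.4743, 0.0027, 0.0296]
tcp_rot: [-3.136, 0.193, 0.003]
contact_force: [-0.3, 0.9, 0.7]
gripper_width: 0.0853
grip_force: 0.0
```

Call:
carry_out(
  series=[0,0,0,0,0,0,0,0,0,0,0,0,0,0,0,0,0,0,0,0,0,0,0,0,0,0,0,0,0,0,0,0,0,0,0,0],
  fingers=0,
)

```text
clock: 8.75
position: [0.4748, 0.0024, 0.0309]
tcp_rot: [3.136, -0.193, 0.001]
contact_force: [-1.6, -0.0, 6.7]
gripper_width: 0.0248
grip_force: 48.8
```

To row units: -17 cm / 100 = -0.17, -16 cm / 100 = -0.16.

Call:
carry_out(
  series=[0,0,-0.02,0,0,0,0,0,-0.05,0,0,0,0,0,-0.09,0,0,0,0,0,-0.13,0,0,0,0,0,-0.16,0,0,0,0,0,-0.17,0,0,0,0,0,-0.17,0,0,0],
)

```text
clock: 9.45
position: [0.4748, 0.0025, 0.201]
tcp_rot: [3.136, -0.193, 0.003]
contact_force: [-0.5, 0.6, -1.2]
gripper_width: 0.0247
grip_force: 50.0
```

```bash
python3 -c "
from h import *
look();held('red');to(475,230,200,2.6)"
```

```text
red px [250 190] [313 378] xywha at z13 [369.9  16.9 207.2  65.   -7.2] 
red px [ 0 76] [ 79 305] xywha at z13 [480.4 224.2 220.2  75.7 -20. ] EDGE
green px [536   0] [559 260] xywha at z13 [ 486.3 -229.6  228.2   21.     5.7] EDGE
blue px [41 54] [201 314] xywha at z13 [481.6 141.4 239.5 108.   -4.8] 
held red x -50.0 40.2 y at far end -0.5 z 0.19885826065804932
t 9.55 pos [474.    2.5 198.9] F [ 0.1  0.1 -1.5] w 24.8
shift [ -2.7  -22.59  -0.11] turn [-0.    0.11 -9.65]
```

To row units: -22.6 cm / 100 = -0.226, -2.7 cm / 100 = -0.027, -9.6 degrees / 90 = -0.1067.

Call:
carry_out(
  series=[-0.006,-0.05,0,0,0,-0.0222,-0.012,-0.1,0,0,0,-0.0444,-0.018,-0.15,0,0,0,-0.0667,-0.024,-0.2,0,0,0,-0.0889,-0.027,-0.226,0,0,0,-0.1067,-0.027,-0.226,0,0,0,-0.1067,-0.027,-0.226,0,0,0,-0.1067,-0.027,-0.226,0,0,0,-0.1067],
)

```text
clock: 10.35
position: [0.4753, 0.2292, 0.1993]
tcp_rot: [3.14, 0.068, -0.003]
contact_force: [0.4, -0.2, -0.9]
gripper_width: 0.0246
grip_force: 50.0
```

```bash
python3 -c "
from h import *
look('w5');to(475,276,33,2.6)"
```

```text
red px [153   0] [313 379] xywha at z13 [443.3 265.6 362.6 128.3   4.7] EDGE
blue px [310  30] [474 305] xywha at z13 [482.2 143.5 239.3 106.4  -4.7] 
t 10.4 pos [475.5 229.1 199.6] F [ 0.7 -0.2 -0.9] w 24.7
shift [ 0.17 -4.7  16.66] turn [ 0.03  0.06 -0.14]
```

View pics/w5.png

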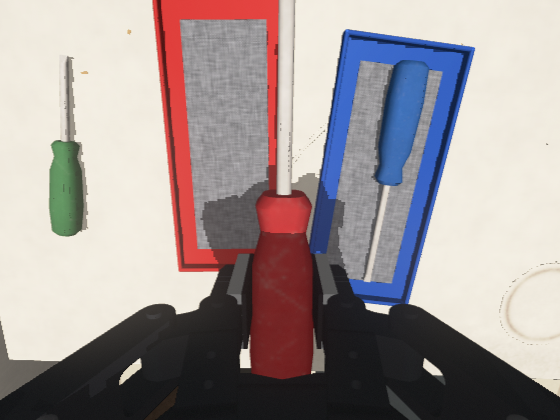

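The red tray's near-left corner is at (180,271) and its left side runs up to (154,0). The green driver is visible on the left at (66,190), with its tip at (64,56).

```bash
python3 -c "
from h import *
c=cam('wrist');P=ray(c,[[180,271],[153.5,0]],.013)*1000; d=P[1]-P[0]; a=np.arctan2(d[1],d[0]); u=np.array([np.cos(a),np.sin(a)]);v=np.array([-u[1],u[0]])
ce=P[0]+120*u-53*v; print(P.round(1),np.degrees(a),ce); g=ce-36*u; to(*g,33,np.degrees(a))
P=ray(c,[[64,56],[66,236]],.015)*1000;print('green',P.round(1),np.linalg.norm(P[0]-P[1]))"
```

```text
[[388.5 324.5]
 [619.8 335.5]] 2.7242624803501077 [510.85612484 277.21427474]
t 10.45 pos [475.6 229.1 199.9] F [-0.6 -1.1 -1.3] w 24.8
shift [ 0.14 -4.64 16.69] turn [ 0.02  0.04 -0.27]
green [[576.3 408.9]
 [421.  428.1]] 156.53382584813303
```

To row units: 16.6 cm / 100 = 0.166, -4.7 cm / 100 = -0.047.

Call:
carry_out(
  series=[0,-0.024,0.02,0,0,0,0.001,-0.047,0.04,0,0,0,0.001,-0.047,0.08,0,0,0,0.001,-0.047,0.11,0,0,0,0.001,-0.047,0.135,0,0,0,0.001,-0.047,0.15,0,0,0,0.001,-0.047,0.158,0,0,0,0.001,-0.047,0.164,0,0,0,0.001,-0.047,0.166,0,0,0,0.001,-0.047,0.166,0,0,0],
)

```text
clock: 11.45
position: [0.4748, 0.2772, 0.0349]
tcp_rot: [-3.14, -0.07, -0.001]
contact_force: [-1.5, 0.1, -1.1]
gripper_width: 0.0247
grip_force: 50.0
```

Call:
carry_out(
  series=[0,0,0,0,0,0,0,0,0,0,0,0,0,0,0,0,0,0,0,0,0,0,0,0,0,0,0,0,0,0],
  fingers=0.55,
)

```text
clock: 11.95
position: [0.4744, 0.2772, 0.0344]
tcp_rot: [-3.141, -0.07, -0.0]
contact_force: [-1.5, -0.1, 0.2]
gripper_width: 0.0468
grip_force: 0.0
```

To row units: -19 cm / 100 = -0.19, -1.5 cm / 100 = -0.015, 9 degrees / 90 = 0.1.

Call:
carry_out(
  series=[0,0,-0.02,0,0,0,0,0,-0.05,0,0,0,0,0,-0.09,0,0,0,0,0,-0.13,0,0,0,-0.015,-0.03,-0.17,0,0,0.05,-0.03,-0.06,-0.19,0,0,0.1,-0.03,-0.06,-0.19,0,0,0.1,-0.03,-0.06,-0.19,0,0,0.1,-0.03,-0.06,-0.19,0,0,0.1],
)

```text
clock: 12.85
position: [0.4418, 0.335, 0.2232]
tcp_rot: [3.135, -0.176, -0.002]
contact_force: [-1.2, 0.0, -1.1]
gripper_width: 0.0468
grip_force: 0.0
```

```bash
python3 -c "
from h import *
look('w6');to(460,420,200,-7)"
```

```text
red px [261   0] [402 231] xywha at z13 [495.3 278.4 209.1 105.5   2.7] EDGE
blue px [480   0] [531 113] xywha at z13 [528.7 132.4  91.   36.7  -6.4] EDGE
blue px [418   0] [559 238] xywha at z13 [469.9 145.9 214.1 109.3  -4.7] EDGE
t 12.9 pos [441.9 334.9 223.2] F [ 0.5 -0.3 -0.7] w 46.9
shift [ 0.84 -8.67  2.31] turn [0.08 0.08 0.53]
```

View pics/w6.png

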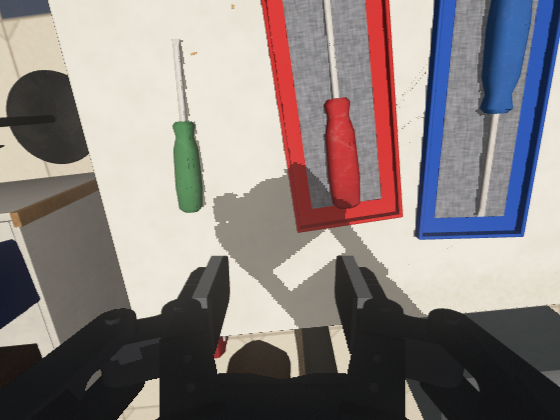

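The red driver lies in its tray, with the handle end at (346,208) and near corners at (298,231) and (402,215). The green driver runs from its handle end at (189,212) to the tip at (176,39).

```bash
python3 -c "
from h import *
c=cam('wrist');C=ray(c,[[298,231],[402,215]],.013)*1000; E=ray(c,[[346,208]],.018)[0]*1000; a=np.radians(2.7);u=np.array([np.cos(a),np.sin(a)])
m=E-C.mean(0); print('red tray w',np.linalg.norm(C[0]-C[1]),'handle end along',m@u-120,'across',m@[-u[1],u[0]])
P=ray(c,[[176,39],[189,212]],.015)*1000; d=P[0]-P[1];L=np.linalg.norm(d);a=np.degrees(np.arctan2(d[1],d[0]));o=P.mean(0);g=o-35*d/L
print(P.round(1),L,a,o,g);to(*g,29,a)"
```

```text
red tray w 104.01593117334274 handle end along -102.17166004641257 across 2.6261289631628895
[[575.8 411. ]
 [422.3 429.2]] 154.5464897945791 -6.747808070560306 [499.01480855 420.09098762] [464.25725521 424.20346683]
t 12.95 pos [442.  334.9 223.3] F [-0.2  0.5  0.4] w 47.0
shift [ 1.23 -9.15 19.41] turn [0.07 0.08 0.26]
```

To row units: 19.4 cm / 100 = 0.194, 19 cm / 100 = 0.19, 0.3 degrees / 90 = 0.0033.

Call:
carry_out(
  series=[0.006,-0.046,0.02,0,0,0,0.012,-0.091,0.05,0,0,0,0.012,-0.091,0.08,0,0,0.0033,0.012,-0.091,0.12,0,0,0.0033,0.012,-0.091,0.15,0,0,0.0033,0.012,-0.091,0.175,0,0,0.0033,0.012,-0.091,0.19,0,0,0.0033,0.012,-0.091,0.194,0,0,0.0033,0.012,-0.091,0.194,0,0,0.0033],
  fingers=1,
)

```text
clock: 13.85
position: [0.4642, 0.4246, 0.0304]
tcp_rot: [3.136, -0.186, -0.0]
contact_force: [0.2, 0.7, 0.2]
gripper_width: 0.0853
grip_force: 0.0
```

Call:
carry_out(
  series=[0,0,0,0,0,0,0,0,0,0,0,0,0,0,0,0,0,0,0,0,0,0,0,0,0,0,0,0,0,0,0,0,0,0,0,0],
  fingers=0,
)

```text
clock: 14.45
position: [0.4641, 0.425, 0.0309]
tcp_rot: [-3.136, 0.185, -0.001]
contact_force: [-0.2, -1.6, 5.4]
gripper_width: 0.0215
grip_force: 49.3
```

To row units: -20 cm / 100 = -0.2, -17 cm / 100 = -0.17.

Call:
carry_out(
  series=[0,0,-0.02,0,0,0,0,0,-0.05,0,0,0,0,0,-0.09,0,0,0,0,0,-0.13,0,0,0,0,0,-0.17,0,0,0,0,0,-0.2,0,0,0,0,0,-0.2,0,0,0],
)

```text
clock: 15.15
position: [0.4648, 0.4256, 0.2351]
tcp_rot: [-3.131, 0.185, -0.008]
contact_force: [-0.2, 0.9, -0.9]
gripper_width: 0.0216
grip_force: 49.3
```

```bash
python3 -c "
from h import *
held('green');to(462,-225,230,4.7)"
```

```text
Traceback (most recent call last):
  File "h.py", line 40, in held
    c=cam('wrist'); s=manip.sense(); k=max((k for k in blobs(c,col) if abs(k[:,0,0].mean()-280)<30),key=cv2.contourArea)
                                       ~~~^^^^^^^^^^^^^^^^^^^^^^^^^^^^^^^^^^^^^^^^^^^^^^^^^^^^^^^^^^^^^^^^^^^^^^^^^^^^^^
ValueError: max() iterable argument is empty
```

```bash
python3 -c "
from h import *
to(462,-225,235,4.7)"
```

```text
t 15.2 pos [464.2 425.1 232.1] F [ 0.  -0.  -1.4] w 21.5
shift [ 7.42 64.59 -0.43] turn [ -0.13  -0.15 -11.45]
```

To row units: 45 cm / 100 = 0.45, 4.7 cm / 100 = 0.047, -8 degrees / 90 = -0.0889.

Call:
carry_out(
  series=[0.005,0.045,0,0,0,-0.0089,0.01,0.09,0,0,0,-0.0178,0.016,0.135,0,0,0,-0.0267,0.021,0.18,0,0,0,-0.0356,0.026,0.225,0,0,0,-0.0444,0.031,0.27,0,0,0,-0.0533,0.036,0.315,0,0,0,-0.0622,0.041,0.36,0,0,0,-0.0711,0.047,0.405,0,0,0,-0.08,0.052,0.45,0,0,0,-0.0889],
)

```text
clock: 16.2
position: [0.4618, -0.0299, 0.229]
tcp_rot: [-3.141, -0.035, 0.003]
contact_force: [1.2, 0.4, -0.3]
gripper_width: 0.0216
grip_force: 49.3
```

```bash
python3 -c "
from h import *
to(462,-225,235,4.7)"
```

```text
t 16.2 pos [461.8 -29.9 229. ] F [ 1.2  0.4 -0.3] w 21.6
shift [-0.42 19.5  -0.61] turn [-0.02  0.11 -3.42]
```

To row units: 19.5 cm / 100 = 0.195, 18 cm / 100 = 0.18, -3.4 degrees / 90 = -0.0378.

Call:
carry_out(
  series=[-0.001,0.05,0,0,0,-0.01,-0.002,0.1,0,0,0,-0.0189,-0.003,0.145,0,0,0,-0.0289,-0.004,0.18,0,0,0,-0.0378,-0.004,0.195,0,0,0,-0.0378,-0.004,0.195,0,0,0,-0.0378,-0.004,0.195,0,0,0,-0.0378,-0.004,0.195,0,0,0,-0.0378],
)

```text
clock: 17.0
position: [0.463, -0.222, 0.23]
tcp_rot: [-3.138, -0.129, 0.001]
contact_force: [0.6, 0.6, -1.4]
gripper_width: 0.0215
grip_force: 49.3
```

```bash
python3 -c "
from h import *
look('w7');to(460,-278,33,4.7)"
```

```text
green px [292  12] [414 265] xywha at z13 [ 496.  -280.   238.5  103.7    4.7] 
t 17.05 pos [ 463.  -222.   230.1] F [-0.3  0.7 -0.6] w 21.7
shift [-0.76  5.56 19.71] turn [-0.02  0.01  0.02]
```

View pics/w7.png

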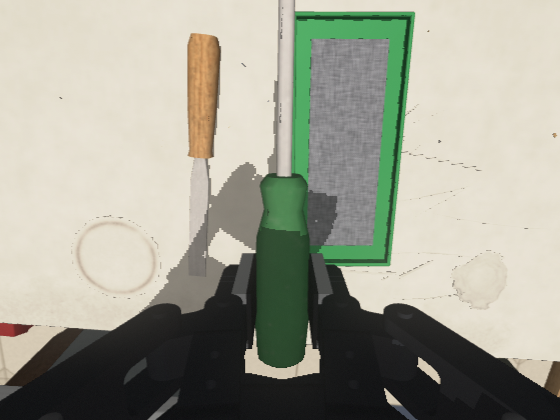

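The green driver is held straight, from the handle end at (283,366) to the handle's front at (285,175). The green tray is in full view at (350,140) and measures (496,-280) at 4.7°. The chisel on the left is untouched.

```bash
python3 -c "
from h import *
c=cam('wrist');s=manip.sense();P=ray(c,[[283,366],[285,175]],s['position'][2]-.015)
print((R.from_rotvec(s['tcp_rot']).inv().apply(np.c_[P-s['position'][:2],[0,0]])*1000).round(1))
C=ray(c,[[414,13],[390,265]],.013)*1000;a=np.radians(4.7);u=np.array([np.cos(a),np.sin(a)]);ce=C.mean(0)+53*np.array([-u[1],u[0]]);print(C,ce)
g=ce-35.5*u;to(*g,33,4.7)"
```

```text
[[-43.5  -0.5   0. ]
 [ 46.    0.2  -0. ]]
[[ 618.47996565 -322.10241359]
 [ 381.53756912 -342.2805623 ]] [ 495.66602642 -279.36970644]
t 17.1 pos [ 463.  -222.2  230.2] F [-0.5  0.5 -0.3] w 21.2
shift [-0.77  5.97 19.72] turn [-0.01  0.    0.02]
```

To row units: 19.7 cm / 100 = 0.197, 5.9 cm / 100 = 0.059.

Call:
carry_out(
  series=[-0.004,0.03,0.02,0,0,0,-0.008,0.059,0.05,0,0,0,-0.008,0.059,0.1,0,0,0,-0.008,0.059,0.14,0,0,0,-0.008,0.059,0.165,0,0,0,-0.008,0.059,0.18,0,0,0,-0.008,0.059,0.19,0,0,0,-0.008,0.059,0.195,0,0,0,-0.008,0.059,0.197,0,0,0,-0.008,0.059,0.197,0,0,0],
)

```text
clock: 18.1
position: [0.4602, -0.2829, 0.0342]
tcp_rot: [3.138, 0.127, 0.002]
contact_force: [0.5, -0.1, -1.2]
gripper_width: 0.0213
grip_force: 49.3
```

Call:
carry_out(
  series=[0,0,0,0,0,0,0,0,0,0,0,0,0,0,0,0,0,0,0,0,0,0,0,0],
)

```text
clock: 18.5
position: [0.46, -0.2829, 0.0339]
tcp_rot: [3.138, 0.127, 0.001]
contact_force: [-0.5, 0.3, 6.2]
gripper_width: 0.0212
grip_force: 50.0
```

Call:
carry_out(
  series=[0,0,0,0,0,0,0,0,0,0,0,0,0,0,0,0,0,0,0,0,0,0,0,0,0,0,0,0,0,0],
  fingers=0.55,
)

```text
clock: 19.0
position: [0.4597, -0.2826, 0.0332]
tcp_rot: [-3.139, -0.127, 0.0]
contact_force: [0.0, -0.6, -0.5]
gripper_width: 0.0472
grip_force: 0.0
```

To row units: -22 cm / 100 = -0.22, -21 cm / 100 = -0.21.

Call:
carry_out(
  series=[0,0,-0.02,0,0,0,0,0,-0.05,0,0,0,0,0,-0.09,0,0,0,0,0,-0.13,0,0,0,0,0,-0.17,0,0,0,-0.02,0,-0.21,0,0,0,-0.04,0,-0.22,0,0,0,-0.04,0,-0.22,0,0,0,-0.04,0,-0.22,0,0,0,-0.04,0,-0.22,0,0,0],
)

```text
clock: 20.0
position: [0.4201, -0.2857, 0.2522]
tcp_rot: [-3.138, -0.127, 0.002]
contact_force: [-0.7, -0.9, -1.6]
gripper_width: 0.0468
grip_force: 0.0
```

```bash
python3 -c "
from h import *
look('w8');c=cam('scene');cv2.imwrite('pics/scene1.png',c['image'][:,:,::-1])"
```

```text
red px [  0 280] [ 37 319] xywha at z13 [245.6   9.3  56.5  41.8  -8.4] EDGE
green px [317   0] [340 193] xywha at z13 [ 495.  -323.3  180.5   17.5    4.6] EDGE
green px [226   0] [249 172] xywha at z13 [ 499.1 -235.8  158.1   17.4    4.7] EDGE
```

View pics/w8.png

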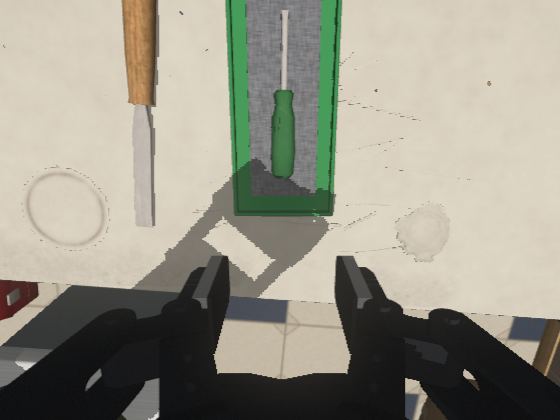

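View pics/scene1.png

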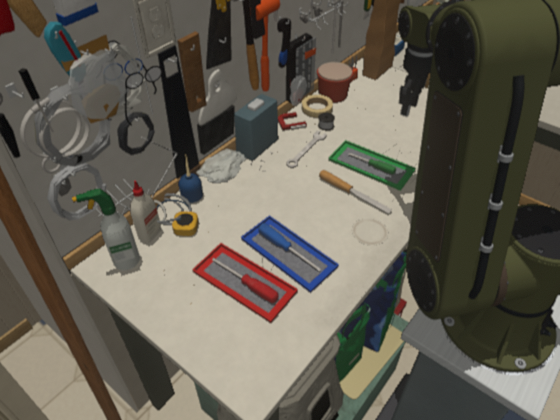

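In the wrist view the green driver lies along its tray's middle, handle end (283,178) to tip (285,10), with near corners at (234,215) and (334,215). The scene view shows all three drivers in their trays and the other tools where they were. One numeric check, then I hand in.

```bash
python3 -c "
from h import *
c=cam('wrist');C=ray(c,[[234,215],[334,215]],.013)*1000;E=ray(c,[[285,10],[283,178]],.018)*1000;a=np.radians(4.7);u=np.array([np.cos(a),np.sin(a)])
m=E.mean(0)-C.mean(0);al,ac=m@u-120,m@[-u[1],u[0]];print('along',al,'across',ac,'len',np.linalg.norm(E[0]-E[1]))
if abs(al)<11 and abs(ac)<11: print(manip.job_done())"
```

```text
along -1.3254774126991293 across 0.24345756435478152 len 154.13734501672036
the job is handed in; nothing more can be done
None
```

All three screwdrivers lie flat in the trays of their own colour, within about 5 mm of centre by camera measurement, the other tools look unmoved in the final scene picture, and the job is handed in (no verdict was returned).

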